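Draw a gel-casting clamp into line with a tapered pin

ROBOT

A 6-joint arm with a two-finger parallel gripper is mounted at the origin on the work surface. World frame = base frame: x ahead of the robot, y to its left, z up, the work surface at z = 0. Lengths are in m, angles in rad, forces in N, time in s.
With the tool pointing down it reaches from about 0.35 to 0.775 m from the base axis. Payload 5.5 kg.
Tool frame: the origin (TCP) lies at the very end of the fingers, on their centre line; the grasp point (between the pads) lies 19 mm behind it; z points along the fingers, y is the line along which they close (so a half turn about z gives the same grasp; the last joint's range is limited). The gripper opens to 85 mm and grips with 20 to 120 N. Pads are 22 mm wide; open, the fingers measure 114 mm over their backs; the gripper's body (76 mm by 85 mm) begins 54 mm behind the grasp point. The pads swing forward as they close: fully open they stand 13 mm farther back than shut.
Start: joints at [-1.466, 0.313, 0.046, 1.304, 0, 1.431], TCP at [0.139, -0.558, 0.231] pointing down, gripper open.
Joint ranges: [-2.76, 2.76], [-0.86, 1.69], [-1.03, 1.26], [-2.2, 2.34], [-1.47, 1.5], [-3.14, 3.14]. Speed limits (rad/s): [2.57, 2.57, 3.14, 3.14, 3.14, 3.14].

INTERFACE

Orientations are given as a unit quaternion [w, x, y, z].
In Python, from workcell import env, cams, ticket, spotter gives the robot as it stands.
- The arm moves only by the tool jog_arm, never from a script. Its argument "increments" is a list that holds one entry, the list of rows, each a list of 7 numbers: the shift along the tool's x, y, z in units of 0.25 m (1.0 is 0.25 m), then the turn, a rotation vector about the tool's x, y, z in units of 180 degrees (1.0 is 180 degrees), then the closure in counts, from 0 (fully open) to 255 (shut). A call has 1 to 20 rows; each row shifts and turns the commanded pose from where the row before left it, along the tool's axes as they then stand; what a row does not reach is not made up. A row lasts 1/10 s, in which the tool goes at most 50 mm and 8.59 degrees, less where a joint would pass 70% of its speed; a pose out of reach is approached as far as the arm can. A call with a number of a shift or a turn outside -1 to 1 is refused whole. A call with a gripper value outside its range is refused whole. The fingers move at their own pace and stop on an object; "force" is the grip in N (left out, the last holds). Time passes only in rows, so rows that do not move let the fingers close. It gives the time, the measured TCP pose, the force, the opening and the grip force at its end, in the units of the state.
- env.get_state(): the state, without advancing time (a new reading comes with each control period).
- cams.read_camera(name): name is "scene" or "side" or "wrist"; returns a dict with "pixels" (384x512x3 uint8, red, green, blue), "fx", "fy", "cx", "cy" (pixels), "k1" (the pictures are not rectified: a ray, as slopes to the right and down, at radius r is drawn at 1 + k1 r^2 times it, then the intrinsics apply), "xyz" and "attitude" of the camera in the world; the wrist camera has in their place "mount" (4x4, takes a point from camera to tool coordinates, whose origin is the TCP and whose axes are the flange's). Camera axes: x right, y down, z forward; pixel columns grow to the right and rows downward; lengths in m; the calibration is good to about 2 mm. A picture is of the moment at which its call begins: read the wrist's pose just before it. There is no depth.
- ticket.hand_in(): hands the job in; it is judged then, once.
Trained networks look in the newest picture that a camera, given by its name, has taken for a name from the list of things; names that differ only in an ending like _2 or _b are one class to them, and where a whole thing is asked for, a point or a joint stands for the part that bears it (a point fixed in the world has none). Each returns a list of dicts, best first, with "conf" (0 to 1); they miss things now and then, are a little off and sometimes report something else, mostly with a low value. They report only what shows in the picture. A call takes as long as a camera call. They do not tell look-alikes from the thing itself.
- spotter.find_in(target, camera): "uv" ([column, row] in pixels, amid what is visible of it).
- spotter.cut_out(target, camera): "region" (384x512 bool, what is visible of it) and "uv" ([column, row] in pixels, amid what is visible of it).
- spotter.landmark_of(target, camera): "uv" ([column, row] in pixels: a listed point, or the origin of a listed thing).
The state is a dict: "clock": time; "joint_pos": joint angles; "qvel": joint speeds; "tau": joint torques, N m; "tcp_pos": TCP position; "orientation": TCP orientation; "wrist_force": force on the tool from outside, world axes, zero at the start; "ft_torque": the same for the moment, N m; "finger_gap": finger opening in m; "grip_force": force on a finger pad.
Only numpy, scipy, OpenCV 4.12 (cv2) and the standard library are available. Lean on these libraries where they do the work, as an engineer would, in place of code of your own. Each camera call takes 0.05 s, during which the arm holds its last target. There are 200 camera calls.

TASK

The loose top plate of the gel-casting clamp lies several millimetres off, so the hole in it is out of line with the hole in the bush beneath, which way varies. Take the tapered pin with the square head from the rack, feel for the lower hole, and push the pin gently down through both holes so that the pin itself draws the plate into line, until its collar lies flat on the plate; then let go of it. Never force the pin in any direction (a kilo or two of push is enough), do not press on the clamp or its plate with the gripper, and leave the other pins and the bench things where they are.

Things in the scene. Friction and masses are not known exactly. Their poses are not given: they have to be found in the camera images.
- drift: Tapered steel pin, about 140 g, hanging point down in one of the rack's three holes. Origin: centre of the collar's underside, z up. Collar 30 mm across, z 0 to 5 mm; square head 18 x 18 mm, faces along x and y, z 5 to 41 mm (grip here). Below: round shank 16 mm across down to z -24 mm, then an even taper to a 7 mm tip at z -59 mm, blunt end at -60 mm.
- plate: Floating aluminium top plate of the clamp, 110 x 82 x 8 mm. Origin: centre of its round hole (17.6 mm across, chamfer 1.5 mm), in the top face 68 mm above the table; z up. It slides level, without turning, up to 11 mm any way from above the clamp's origin, needs about 4 to 6 N to move and stays where left. Starts within 0.6 mm of it along the clamp's x and y.
- clamp: Fixed clamp, base 200 x 110 mm; 95 mm high glass cassette and green heel at x -91 to -118 mm. Origin on the table, z up. Under the top plate a fixed white bush (top 59, underside 45 mm above the table, free below) has a 17.6 mm hole, chamfer 1 mm, whose centre is 8.2 mm off the clamp's origin, in an unmeasured direction: find it by feel (or look in), let the pin yield to it.
- rack: White pin rack, fixed, 55 x 230 mm, top face 80 mm above the table. Origin on the table under its centre, z up. Three through holes of 20 mm along its y axis at -80, 0 and +80 mm, in which the pins hang by their collars.
- dowel: Bystander: straight steel pin with a round head 20 mm across, blunt 16 mm shank, hanging in the rack; origin at the collar's underside.
- stub: Bystander: short steel pin with a round head 20 mm across, 12 mm shank 25 mm long, hanging in the rack; origin at the collar's underside.
- comb: Bystander: flat black gel comb, 36 x 100 x 6 mm, lying on the table; origin in its underside.
- beaker: Bystander: glass beaker, 70 mm across, 85 mm high; origin under its centre.
- tipbox: Bystander: pipette tip box, 87 x 122 x 70 mm, origin under its centre.
- spray: Bystander: white spray bottle with blue head, 72 mm across, 193 mm high; origin under its centre.
- jar: Bystander: jar 60 mm across, 90 mm high; origin under its centre.
Mind the look-alikes: they are no part of the job. What is shaped like the rack but yellow is not meant.

How it is judged:
By the outcome, as a careful person would: the job done as asked, in the order asked, and still so for the second after the job is handed in, with the robot touching nothing.
It also fails if it takes over 72 s, if anything falls off the work surface, if the arm or the gripper's body presses on something with over 40 N, if the wrist force passes 120 N, or if a joint passes its speed limit or range.

## Working session

There is one attempt and no reset: what is moved stays moved. The work goes in short steps, Python scripts to look and compute and a tool call to move; the robot and the scene stay as the last step left them, time stands still between calls to the robot, and variables do not carry over. Pictures are saved under pics/ and viewed, at most 10 in all, crops included, and the job is handed in when it is done.

Besides the shell and the picture viewer there is one more tool, called after "Call:" as name(argument=value, ...), one argument or row to a line, values as JSON. jog_arm: Moves the arm, as the interface text tells. Shifts and turns lie within -1 to 1; 1 stands for 0.25 m of shift or 180 degrees of turn. Its arguments: {"type":"object","properties":{"increments":{"type":"array"},"force":{"type":"number"}},"required":["increments"]}

```bash
mkdir -p pics; cat > h.py <<'E'
import numpy as np, cv2
from scipy.spatial.transform import Rotation as R
from workcell import env, cams, ticket, spotter
def q2R(q): return R.from_quat([q[1],q[2],q[3],q[0]]).as_matrix()
def cam(name):
    s=env.get_state(); c=cams.read_camera(name)
    if name=="wrist":
        M=np.array(c["mount"]); Rt=q2R(s["orientation"])
        c["R"]=Rt@M[:3,:3]; c["t"]=Rt@M[:3,3]+np.array(s["tcp_pos"])
    else:
        a=np.array(c["attitude"]); c["R"]=q2R(a) if a.size==4 else a.reshape(3,3); c["t"]=np.array(c["xyz"])
    return c
def ray(c,uv):
    d=np.array([(uv[0]-c["cx"])/c["fx"],(uv[1]-c["cy"])/c["fy"]]); s=d.copy()
    for _ in range(20): s=d/(1+c["k1"]*(s@s))
    v=c["R"]@np.array([s[0],s[1],1]); return v
def at_z(c,uv,z):
    v=ray(c,uv); return c["t"]+v*(z-c["t"][2])/v[2]
def proj(c,p):
    q=c["R"].T@(np.array(p)-c["t"]); s=q[:2]/q[2]; s=s*(1+c["k1"]*(s@s))
    return np.array([s[0]*c["fx"]+c["cx"],s[1]*c["fy"]+c["cy"]])
def save(c,n): cv2.imwrite("pics/"+n,cv2.cvtColor(c["pixels"],cv2.COLOR_RGB2BGR))
E
python3 - <<'E'
from h import *
Z=dict(drift=.08,plate=.068,clamp=0,rack=0,dowel=.08,stub=.08)
ims=[]
for n in ["scene","side"]:
    c=cam(n); print(n,c["t"].round(3),np.array(c["attitude"]).round(3).tolist(),c["fx"],c["k1"]); ims.append(c["pixels"])
    for k,z in Z.items():
        print(k,[(round(d["conf"],2),np.round(d["uv"]).tolist(),at_z(c,d["uv"],z).round(3).tolist()) for d in spotter.landmark_of(k,n)[:4]])
im=np.vstack(ims); save({"pixels":cv2.resize(im,(400,600)) if 0 else ims[0]},"s1.png"); save({"pixels":ims[1]},"s2.png")
print(env.get_state())
E
```

```text
scene [ 1.053 -0.761  0.983] [-0.35, 0.898, 0.247, -0.105] 366.55729756668165 0.007467161617046976
drift [(0.65, [187.0, 250.0], [0.546, -0.353, 0.08])]
plate [(0.89, [289.0, 154.0], [0.595, 0.191, 0.068]), (0.41, [322.0, 196.0], [0.795, 0.055, 0.068])]
clamp [(0.64, [286.0, 166.0], [0.584, 0.193, 0.0]), (0.47, [218.0, 216.0], [0.503, -0.152, 0.0])]
rack [(0.84, [206.0, 188.0], [0.388, -0.065, 0.0]), (0.61, [205.0, 244.0], [0.537, -0.269, 0.0])]
dowel [(0.63, [220.0, 214.0], [0.55, -0.192, 0.08])]
stub [(0.52, [209.0, 230.0], [0.555, -0.26, 0.08]), (0.43, [221.0, 217.0], [0.558, -0.199, 0.08])]
side [ 0.504 -0.953  0.924] [-0.409, 0.911, -0.048, 0.02] 456.34534781248055 -0.1625870684526148
drift [(0.49, [246.0, 288.0], [0.533, -0.34, 0.08])]
plate [(0.97, [251.0, 149.0], [0.593, 0.193, 0.068])]
clamp [(0.74, [250.0, 168.0], [0.585, 0.179, 0.0])]
rack [(0.98, [250.0, 284.0], [0.545, -0.272, 0.0]), (0.25, [253.0, 168.0], [0.595, 0.178, 0.0])]
dowel [(0.42, [252.0, 234.0], [0.56, -0.179, 0.08])]
stub [(0.52, [249.0, 263.0], [0.546, -0.27, 0.08]), (0.29, [251.0, 289.0], [0.543, -0.345, 0.08])]
{'clock': 0.7, 'joint_pos': array([-1.46561321e+00,  3.13132152e-01,  4.61368270e-02,  1.30361898e+00,
        3.35938169e-06,  1.43119117e+00]), 'qvel': array([-0.00101351, -0.00116946,  0.00233094,  0.00047306, -0.00162395,
       -0.00070676]), 'tau': array([-1.66119138e-03, -4.80287898e+01,  2.98749322e+01, -1.12408450e-04,
       -3.55283964e-04,  3.09676487e-06]), 'tcp_pos': array([ 0.13934593, -0.55791227,  0.23137691]), 'orientation': array([9.10245263e-05, 9.92519179e-01, 1.22088785e-01, 1.13160045e-07]), 'wrist_force': array([ 0.16782383,  0.4630647 , -0.43479389]), 'ft_torque': array([ 0.00490604,  0.00422957, -0.00099442]), 'grip_force': 0.0, 'finger_gap': 0.08534314244402384}
```

View pics/s1.png

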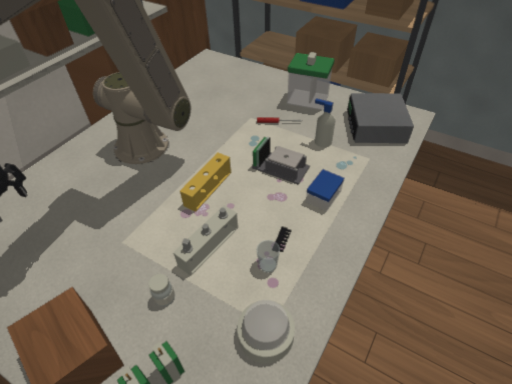

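View pics/s2.png

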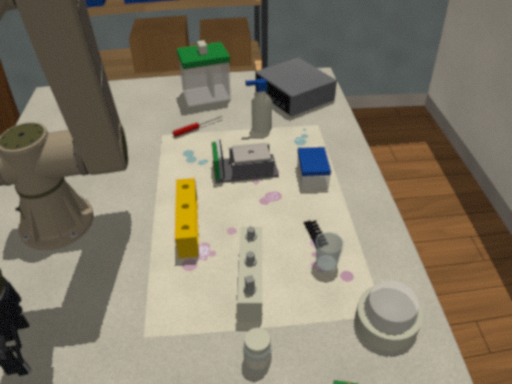

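The pick-up rack could be the white one, scene (207,238), or the yellow one, scene (207,180), which is the look-alike. In the white rack the candidate heads are at scene (187,243), (206,229) and (222,213). The drift is probably the one nearest the camera, at (187,243). I'll move over it and check its square head close up.

Call:
jog_arm(
  increments=[
    [[0.148,-0.035,-0.033,0,0,0,0],[0.148,-0.035,-0.033,0,0,0,0],[0.148,-0.035,-0.033,0,0,0,0],[0.148,-0.035,-0.033,0,0,0,0],[0.148,-0.035,-0.033,0,0,0,0],[0.148,-0.035,-0.033,0,0,0,0],[0.148,-0.035,-0.033,0,0,0,0],[0.148,-0.035,-0.033,0,0,0,0],[0.148,-0.035,-0.033,0,0,0,0],[0.148,-0.035,-0.033,0,0,0,0],[0.148,-0.035,-0.033,0,0,0,0],[0.148,-0.035,-0.033,0,0,0,0],[0,0,0,0,0,0,0],[0,0,0,0,0,0,0]],
  ],
)

```text
clock: 2.1
tcp_pos: [0.5454, -0.3478, 0.3299]
orientation: [0.0, 0.992, 0.123, -0.0]
wrist_force: [-0.5, -0.5, -0.4]
finger_gap: 0.0859
grip_force: 0.0
```

```bash
python3 - <<'E'
from h import *
s=env.get_state(); print(s["clock"],s["tcp_pos"],s["orientation"],s["wrist_force"])
c=cam("wrist"); print(c["mount"],c["fx"])
for k in ["drift","stub","dowel","rack"]:
    print(k,[(round(d["conf"],2),np.round(d["uv"]).tolist(),at_z(c,d["uv"],0 if k=="rack" else .08).round(4).tolist()) for d in spotter.landmark_of(k,"wrist")[:4]])
save(c,"w1.png")
E
```

```text
2.1 [ 0.54540413 -0.3478349   0.32991053] [ 5.82806847e-05  9.92396182e-01  1.23084372e-01 -2.27877375e-04] [-0.52031115 -0.50276709 -0.39476712]
[[-4.47435596e-04 -9.66475691e-01 -2.56757742e-01  6.58978990e-02]
 [ 9.99999875e-01 -4.90259247e-04  1.02774331e-04 -4.55889432e-05]
 [-2.25206750e-04 -2.56757664e-01  9.66475789e-01 -1.42410413e-01]
 [ 0.00000000e+00  0.00000000e+00  0.00000000e+00  1.00000000e+00]] 338.9418668229928
drift [(0.82, [252.0, 163.0], [0.5406, -0.3472, 0.08])]
stub [(0.68, [187.0, 138.0], [0.55, -0.2674, 0.08])]
dowel [(0.79, [120.0, 112.0], [0.5606, -0.1894, 0.08])]
rack [(0.64, [35.0, 202.0], [0.3945, -0.0588, 0.0]), (0.57, [200.0, 132.0], [0.5503, -0.27, 0.0])]
```

View pics/w1.png

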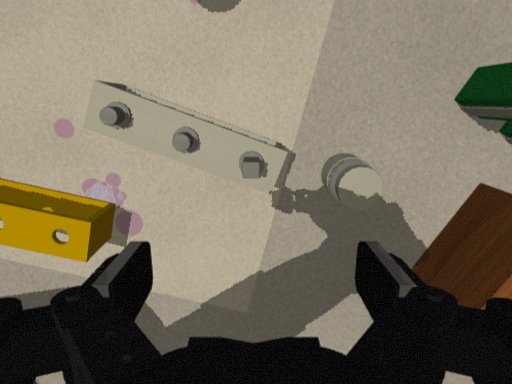

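The wrist view shows the white rack's heads: square with a collar at (252,163), which is the drift, and round ones at (184,139) and (115,115). Next I take one close crop, plus a numerical estimate of the square's yaw.

```bash
python3 - <<'E'
from h import *
c=cam("wrist")
im=c["pixels"][135:195,220:285]; big=cv2.resize(im,None,fx=8,fy=8,interpolation=cv2.INTER_CUBIC)
save({"pixels":big},"w2.png")
for y in [-20,-14,0,14]:
    pass
for p in [(0.5406,-0.3472,.121)]:
    print(proj(c,p), proj(c,(p[0],p[1],.085)))
E
```

```text
[250.99732245 167.92765308] [251.20966478 161.97787769]
```

View pics/w2.png

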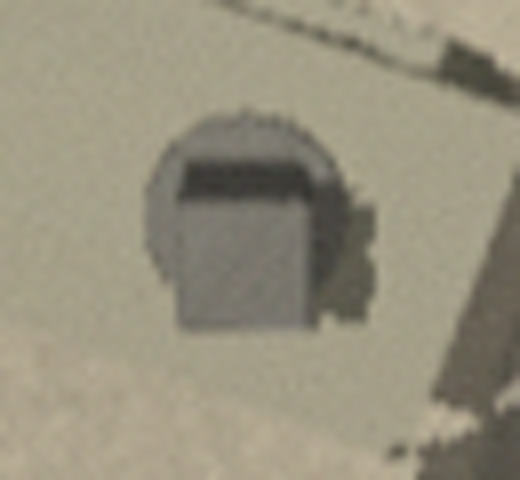

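The crop shows the square head with its edges parallel to the image axes. The top's centre is at wrist (250.5,168), so the current yaw suits the grasp. Grasping now.

Call:
jog_arm(
  increments=[
    [[-0.018,-0.008,0.12,0,0,0,110],[0,0,0.16,0,0,0,110],[0,0,0.16,0,0,0,110],[0,0,0.16,0,0,0,110],[0,0,0.12,0,0,0,110],[0,0,0.12,0,0,0,110],[0,0,0.08,0,0,0,110],[0,0,0.032,0,0,0,110],[0,0,0,0,0,0,110],[0,0,0,0,0,0,255],[0,0,0,0,0,0,255],[0,0,0,0,0,0,255],[0,0,0,0,0,0,255],[0,0,0,0,0,0,255],[0,0,0,0,0,0,255],[0,0,0,0,0,0,255]],
  ],
  force=90,
)

```text
clock: 4.0
tcp_pos: [0.5406, -0.3482, 0.0943]
orientation: [0.001, 0.993, 0.122, 0.001]
wrist_force: [-1.7, 1.0, 6.4]
finger_gap: 0.0165
grip_force: 88.9
```

Call:
jog_arm(
  increments=[
    [[0,0,-0.1,0,0,0,255],[0,0,-0.14,0,0,0,255],[0,0,-0.17,0,0,0,255],[0,0,-0.17,0,0,0,255],[0.0388,-0.1703,0,0,0,0,255],[0.0388,-0.1703,0,0,0,0,255],[0.0388,-0.1703,0,0,0,0,255],[0.0388,-0.1703,0,0,0,0,255],[0.0388,-0.1703,0,0,0,0,255],[0.0388,-0.1703,0,0,0,0,255],[0.0388,-0.1703,0,0,0,0,255],[0.0388,-0.1703,0,0,0,0,255],[0.0388,-0.1703,0,0,0,0,255],[0.0388,-0.1703,0,0,0,0,255],[0.0388,-0.1703,0,0,0,0,255],[0.0388,-0.1703,0,0,0,0,255],[0,0,0.09,0,0,0,255],[0,0,0.09,0,0,0,255],[0,0,0.09,0,0,0,255],[0,0,0,0,0,0,255]],
  ],
)

```text
clock: 6.0
tcp_pos: [0.5266, 0.1762, 0.1668]
orientation: [0.0, 0.992, 0.122, -0.003]
wrist_force: [-0.5, -0.9, -1.2]
finger_gap: 0.0164
grip_force: 88.6
```

```bash
python3 - <<'E'
from h import *
s=env.get_state(); print(s["tcp_pos"],s["orientation"],s["wrist_force"],s["finger_gap"],s["grip_force"])
c=cam("wrist")
for k in ["plate","drift","clamp"]:
    print(k,[(round(d["conf"],2),np.round(d["uv"],1).tolist(),at_z(c,d["uv"],.068).round(4).tolist()) for d in spotter.landmark_of(k,"wrist")[:4]])
im=cv2.cvtColor(c["pixels"],cv2.COLOR_RGB2BGR)
d=spotter.landmark_of("plate","wrist")[0]["uv"]; u,v=int(d[0]),int(d[1])
u0=max(0,u-25);v0=max(0,v-20); print(u0,v0)
cr=cv2.resize(im[v0:v0+44,u0:u0+50],(400,352),interpolation=cv2.INTER_CUBIC)
out=np.zeros((384,512+400,3),np.uint8); out[:,:512]=im; out[:352,512:]=cr
cv2.imwrite("pics/w3.png",out[:, 112:])
E
```

```text
[0.52658907 0.17616817 0.16679059] [ 2.45204174e-04  9.92479405e-01  1.22376564e-01 -2.92358244e-03] [-0.45671632 -0.93239682 -1.16711203] 0.01639671218516207 88.56188535690308
plate [(0.7, [273.7, 106.8], [0.5896, 0.1776, 0.068])]
drift [(0.59, [251.3, 239.3], [0.4902, 0.1688, 0.068])]
clamp [(0.56, [267.2, 106.0], [0.589, 0.182, 0.068])]
248 86
```

View pics/w3.png

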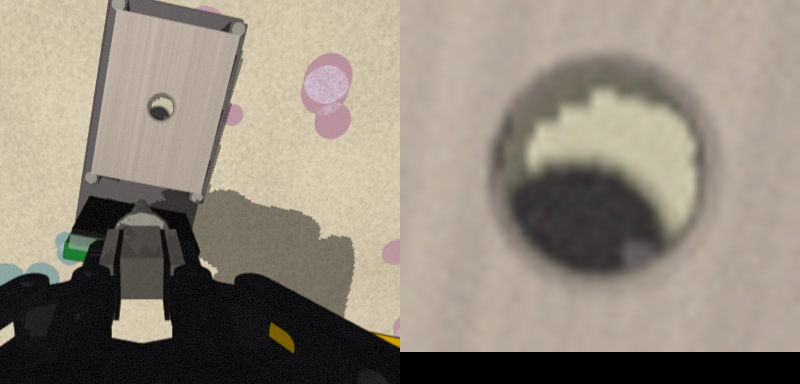

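The plate hole is at wrist (273.4,106.6). Below it is the white bush face, with the dark bush hole offset to the lower left, near (270,110). I'll fit both circles in world coordinates and check the pin tip in the image.

```bash
cat > fit.py <<'E'
from h import *
from scipy.optimize import minimize
def fit(c,p0):
    g=cv2.cvtColor(c["pixels"],cv2.COLOR_RGB2GRAY).astype(float)
    u0,v0=proj(c,[*p0,.068]); 
    U,V=np.meshgrid(np.arange(int(u0)-18,int(u0)+19),np.arange(int(v0)-18,int(v0)+19))
    I=g[V,U]; 
    sub=[(a,b) for a in(-.33,0,.33) for b in(-.33,0,.33)]
    def pts(z): return np.array([[at_z(c,(u+a,v+b),z)[:2] for a,b in sub] for u,v in zip(U.ravel(),V.ravel())])
    T,B,H,L=pts(.0665),pts(.060),pts(.058),pts(.046)
    sig=lambda d,r: 1/(1+np.exp((np.linalg.norm(d,axis=-1)-r)/.0003))
    def model(q):
        p,b=q[:2]/1e3+p0,q[2:4]/1e3+p0
        a=(sig(T-p,.0088)*sig(B-p,.0088)).mean(1); h=(sig(T-p,.0088)*sig(B-p,.0088)*sig(H-b,.0088)).mean(1)
        return np.c_[1-a,a-h,h]
    def cost(q):
        m=model(q); k=np.linalg.lstsq(m,I.ravel(),rcond=None)[0]; return np.abs(m@k-I.ravel()).mean()
    best=None
    for t in np.arange(0,2*np.pi,np.pi/4):
        r=minimize(cost,[0,0,8.2*np.cos(t),8.2*np.sin(t)],method="Nelder-Mead",options=dict(maxiter=250,xatol=.03,fatol=.01))
        if best is None or r.fun<best.fun: best=r
    q=best.x; return p0+q[:2]/1e3,p0+q[2:]/1e3,best.fun
E
python3 - <<'E'
from fit import *
s=env.get_state(); c=cam("wrist")
p,b,f=fit(c,np.array([.5896,.1776])); d=(b-p)*1e3
print("plate",p.round(4),"bush",b.round(4),d.round(2),np.hypot(*d).round(2),"cost",f)
for u in [(250,240),(273,30),(228,178),(313,160)]: pass
Rt=q2R(s["orientation"]); t=np.array(s["tcp_pos"])
for z in(-.0267,.0143,.0733,.0743): print(z,proj(c,t+Rt@[0,0,z]).round(1),proj(c,t+Rt@[0.0035,0,z]).round(1))
cv2.imwrite("pics/w4.png",cv2.resize(cv2.cvtColor(c["pixels"],cv2.COLOR_RGB2BGR)[185:305,195:315],None,fx=5,fy=5,interpolation=cv2.INTER_CUBIC))
E
```

```text
plate [0.5896 0.1776] bush [0.5807 0.178 ] [-8.93  0.44] 8.94 cost 16.874630164163015
-0.0267 [253.6 280.4] [253.6 272.1]
0.0143 [253.5 238.2] [253.5 231.6]
0.0733 [253.5 203.5] [253.5 198.4]
0.0743 [253.5 203. ] [253.5 198. ]
```

View pics/w4.png

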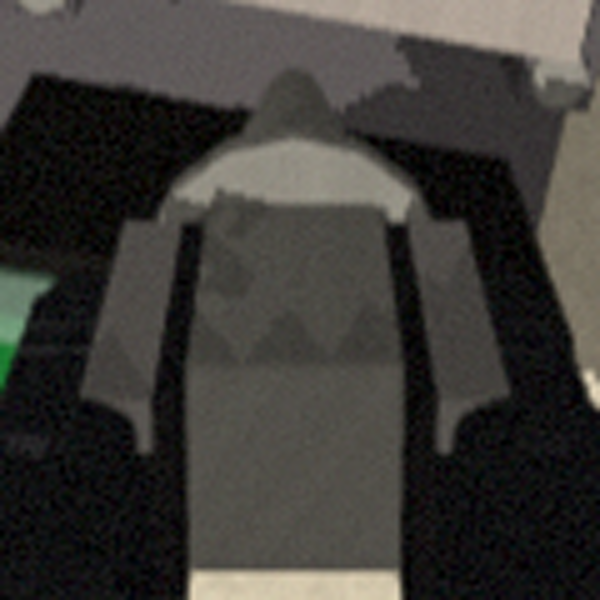

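The pin hangs straight in the fingers. Its tip apex is at wrist (253.4,199), against a predicted 198.3, so the grasp is centred. The circle fit stuck at its starting values, so I'll redo it with a proper starting simplex.

The bush hole lies about 8 mm from the plate hole, toward world -x. I'll hover over the middle of the lens where the holes overlap, at about (0.5846, 0.178).

Call:
jog_arm(
  increments=[
    [[0.0536,0.0117,0,0,0,0,255],[0.0536,0.0117,0,0,0,0,255],[0.0536,0.0117,0.02,0,0,0,255],[0.0536,0.0117,0.02,0,0,0,255],[0,0,0.02,0,0,0,255],[0,0,0.02,0,0,0,255],[0,0,0,0,0,0,255],[0,0,0,0,0,0,255],[0,0,0,0,0,0,255],[0,0,0,0,0,0,255]],
  ],
)

```text
clock: 7.35
tcp_pos: [0.5837, 0.178, 0.1502]
orientation: [0.0, 0.993, 0.122, 0.0]
wrist_force: [-0.1, 0.4, -1.6]
finger_gap: 0.0163
grip_force: 88.6
```

```bash
python3 - <<'E'
from h import *
s=env.get_state(); print(s["clock"],s["tcp_pos"],s["orientation"],s["wrist_force"])
c=cam("wrist"); im=cv2.cvtColor(c["pixels"],cv2.COLOR_RGB2BGR)
Rt=q2R(s["orientation"]); t=np.array(s["tcp_pos"])
print("tip",proj(c,t+Rt@[0,0,.0743]),"plate",proj(c,[.5884,.1779,.068]),"bush",proj(c,[.5806,.178,.059]))
cv2.imwrite("pics/w5.png",cv2.resize(im[160:240,205:305],None,fx=7,fy=7,interpolation=cv2.INTER_CUBIC))
E
```

```text
7.35 [0.5837445  0.17804503 0.15024343] [3.61544650e-05 9.92506701e-01 1.22189745e-01 3.37370938e-04] [-0.08230587  0.36346892 -1.56969845]
tip [253.48748705 203.03597153] plate [255.31038127 193.50094532] bush [252.46091836 200.33212132]
```

View pics/w5.png

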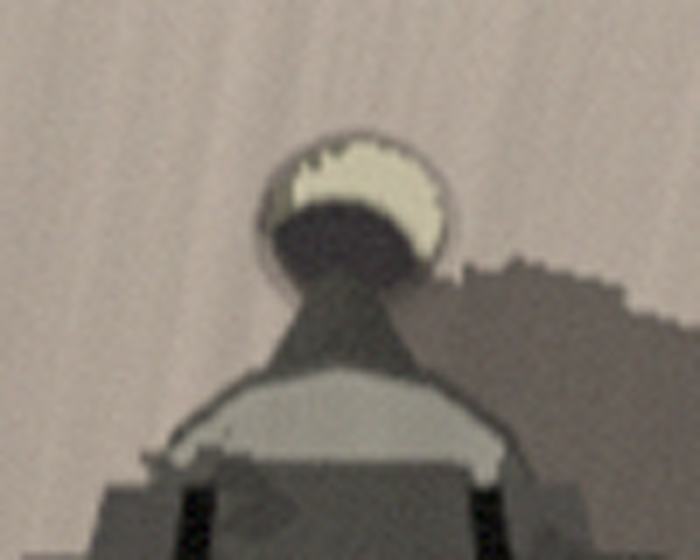

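The crop shows the plate hole centred near wrist (255.7,191.5), the dark bush hole's upper edge at row 188.6, and the tip above the hole. I'll shift about 1 mm along tool x and lower the tip just into the bush mouth.

Call:
jog_arm(
  increments=[
    [[0.004,0,0,0,0,0,255],[0,0,0.016,0,0,0,255],[0,0,0.016,0,0,0,255],[0,0,0.016,0,0,0,255],[0,0,0.012,0,0,0,255],[0,0,0.01,0,0,0,255],[0,0,0.006,0,0,0,255],[0,0,0,0,0,0,255],[0,0,0,0,0,0,255]],
  ],
)

```text
clock: 8.3
tcp_pos: [0.5848, 0.1782, 0.1308]
orientation: [0.0, 0.993, 0.122, 0.0]
wrist_force: [-0.9, 0.0, -1.6]
finger_gap: 0.0166
grip_force: 88.6
```

Call:
jog_arm(
  increments=[
    [[0,0,0.006,0,0,0,255],[-0.003,-0.001,0.005,0,0,0,255],[-0.003,-0.001,0.005,0,0,0,255],[0,0,0,0,0,0,255],[0,0,0,0,0,0,255]],
  ],
)

```text
clock: 8.8
tcp_pos: [0.5843, 0.1783, 0.1273]
orientation: [0.0, 0.993, 0.122, 0.001]
wrist_force: [4.4, -0.4, -0.7]
finger_gap: 0.0164
grip_force: 88.7
```

The +x force of 4.4 N matches plate friction, and there is no vertical load, so I carry on toward -x.

Call:
jog_arm(
  increments=[
    [[-0.004,-0.001,0.003,0,0,0,255],[-0.004,-0.001,0.003,0,0,0,255],[-0.003,-0.001,0.003,0,0,0,255],[0,0,0,0,0,0,255],[0,0,0,0,0,0,255]],
  ],
)

```text
clock: 9.3
tcp_pos: [0.5803, 0.1782, 0.1246]
orientation: [0.0, 0.993, 0.122, 0.0]
wrist_force: [4.1, -1.5, 1.9]
finger_gap: 0.0163
grip_force: 89.0
```

Call:
jog_arm(
  increments=[
    [[0,0,0.008,0,0,0,255],[0,0,0.008,0,0,0,255],[0,0,0.008,0,0,0,255],[0,0,0.004,0,0,0,255],[0,0,0,0,0,0,255],[0,0,0,0,0,0,255]],
  ],
)

```text
clock: 9.9
tcp_pos: [0.5799, 0.1782, 0.117]
orientation: [0.0, 0.993, 0.122, -0.001]
wrist_force: [3.9, -1.8, -1.1]
finger_gap: 0.0164
grip_force: 88.7
```

Call:
jog_arm(
  increments=[
    [[0,0,0.008,0,0,0,255],[0,0,0.008,0,0,0,255],[0,0,0.008,0,0,0,255],[0,0,0,0,0,0,255],[0,0,0,0,0,0,255]],
  ],
)

```text
clock: 10.4
tcp_pos: [0.5801, 0.1782, 0.1112]
orientation: [0.0, 0.993, 0.122, -0.0]
wrist_force: [4.1, -1.8, -0.8]
finger_gap: 0.0162
grip_force: 88.7
```

Call:
jog_arm(
  increments=[
    [[0,0,0.006,0,0,0,255],[0,0,0.006,0,0,0,255],[0,0,0.006,0,0,0,255],[0,0,0,0,0,0,255],[0,0,0,0,0,0,255]],
  ],
)

```text
clock: 10.9
tcp_pos: [0.5803, 0.1781, 0.1069]
orientation: [0.0, 0.993, 0.122, -0.0]
wrist_force: [4.6, -2.2, 0.6]
finger_gap: 0.0164
grip_force: 88.9
```

Call:
jog_arm(
  increments=[
    [[0,0,0.004,0,0,0,255],[0,0,0.004,0,0,0,255],[0,0,0.004,0,0,0,255],[0,0,0,0,0,0,255],[0,0,0,0,0,0,255]],
  ],
)

```text
clock: 11.4
tcp_pos: [0.5802, 0.178, 0.1037]
orientation: [0.0, 0.993, 0.122, -0.0]
wrist_force: [3.8, -3.1, 1.1]
finger_gap: 0.0164
grip_force: 88.8
```

Call:
jog_arm(
  increments=[
    [[0,0,0.004,0,0,0,255],[0,0,0.004,0,0,0,255],[0,0,0.002,0,0,0,255],[0,0,0,0,0,0,255],[0,0,0,0,0,0,255]],
  ],
)

```text
clock: 11.9
tcp_pos: [0.5802, 0.178, 0.1012]
orientation: [0.0, 0.993, 0.122, -0.0]
wrist_force: [3.7, -2.6, -0.4]
finger_gap: 0.0164
grip_force: 88.9
```

Call:
jog_arm(
  increments=[
    [[0,0,0.004,0,0,0,255],[0,0,0.004,0,0,0,255],[0,0,0.002,0,0,0,255],[0,0,0,0,0,0,255],[0,0,0,0,0,0,255]],
  ],
)

```text
clock: 12.4
tcp_pos: [0.5802, 0.178, 0.0987]
orientation: [0.0, 0.993, 0.122, -0.0]
wrist_force: [4.3, -3.5, 0.9]
finger_gap: 0.0164
grip_force: 88.9
```

Call:
jog_arm(
  increments=[
    [[0,0,0.003,0,0,0,255],[0,0,0.003,0,0,0,255],[0,0,0.002,0,0,0,255],[0,0,0,0,0,0,255],[0,0,0,0,0,0,255]],
  ],
)

```text
clock: 12.9
tcp_pos: [0.5803, 0.178, 0.0968]
orientation: [0.0, 0.993, 0.122, -0.0]
wrist_force: [4.9, -2.9, 0.1]
finger_gap: 0.0162
grip_force: 88.9
```

Call:
jog_arm(
  increments=[
    [[0,0,0.005,0,0,0,255],[0,0,0.005,0,0,0,255],[0,0,0.005,0,0,0,255],[0,0,0,0,0,0,255],[0,0,0,0,0,0,255]],
  ],
)

```text
clock: 13.4
tcp_pos: [0.5801, 0.178, 0.0929]
orientation: [0.0, 0.993, 0.122, -0.0]
wrist_force: [4.0, -3.9, 0.1]
finger_gap: 0.0164
grip_force: 88.9
```

Call:
jog_arm(
  increments=[
    [[0,0,0.006,0,0,0,255],[0,0,0.006,0,0,0,255],[0,0,0.006,0,0,0,255],[0,0,0.004,0,0,0,255],[0,0,0,0,0,0,255],[0,0,0,0,0,0,255]],
  ],
)

```text
clock: 14.0
tcp_pos: [0.5801, 0.178, 0.0874]
orientation: [0.0, 0.993, 0.122, -0.0]
wrist_force: [4.6, -3.9, 0.2]
finger_gap: 0.0163
grip_force: 88.9
```

Call:
jog_arm(
  increments=[
    [[0,0,0.005,0,0,0,255],[0,0,0.005,0,0,0,255],[0,0,0.004,0,0,0,255],[0,0,0.002,0,0,0,255],[0,0,0,0,0,0,255],[0,0,0,0,0,0,255]],
  ],
)

```text
clock: 14.6
tcp_pos: [0.5802, 0.178, 0.0841]
orientation: [0.0, 0.993, 0.122, -0.0]
wrist_force: [0.8, -4.7, 4.6]
finger_gap: 0.0165
grip_force: 89.5
```

Call:
jog_arm(
  increments=[
    [[0,0,0.002,0,0,0,255],[0,0,0.002,0,0,0,255],[0,0,0,0,0,0,255],[0,0,0,0,0,0,255]],
  ],
)

```text
clock: 15.0
tcp_pos: [0.5804, 0.1781, 0.084]
orientation: [0.0, 0.993, 0.122, 0.0]
wrist_force: [0.4, -4.5, 10.5]
finger_gap: 0.0168
grip_force: 90.3
```

```bash
python3 - <<'E'
from h import *
s=env.get_state(); print(s["tcp_pos"],s["wrist_force"],s["ft_torque"])
a=cam("wrist");b=cam("side")
I=lambda c,r,f:cv2.resize(c["pixels"][r[0]:r[1],r[2]:r[3]],(395,395),interpolation=cv2.INTER_CUBIC)
save({"pixels":np.hstack([I(a,(160,280,195,315),0),I(b,(95,195,205,305),0)])},"w6.png")
E
```

```text
[0.58036632 0.17809942 0.08398796] [ 0.41848872 -4.48236331 10.51879354] [-1.13292988 -0.13047328 -0.00620334]
```

View pics/w6.png

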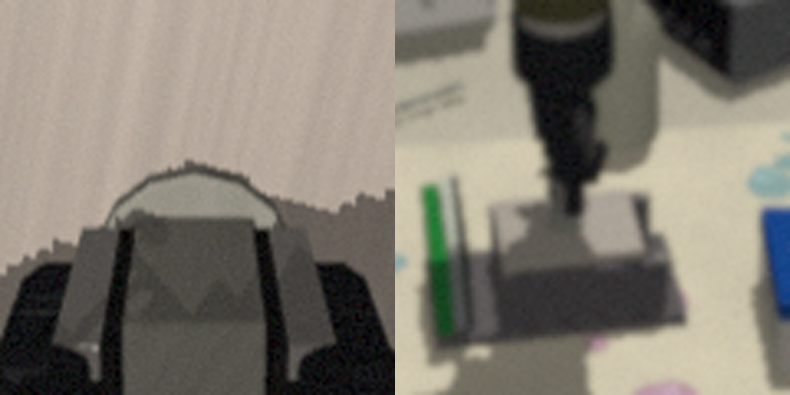

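The collar looks flush on the plate. The height stopped changing while the force rose to about 10 N, but some -y side load remains. I'll ease that off and check whether the pin settles any lower.

Call:
jog_arm(
  increments=[
    [[0,0.002,0,0,0,0,255],[0,0.002,0,0,0,0,255],[0,0,0,0,0,0,255],[0,0,0,0,0,0,255]],
  ],
)

```text
clock: 15.5
tcp_pos: [0.5803, 0.1779, 0.084]
orientation: [-0.0, 0.992, 0.122, 0.0]
wrist_force: [-0.5, -1.9, 9.5]
finger_gap: 0.0162
grip_force: 90.3
```

Call:
jog_arm(
  increments=[
    [[0,0,-0.004,0,0,0,255],[0,0,0,0,0,0,255],[0,0,0,0,0,0,130],[0,0,0,0,0,0,130],[0,0,0,0,0,0,130],[0,0,0,0,0,0,130],[0,0,0,0,0,0,130],[0,0,-0.04,0,0,0,130],[0,0,-0.08,0,0,0,130],[0,0,-0.12,0,0,0,130],[0,0,-0.12,0,0,0,130],[-0.1,0,-0.08,0,0,0,130],[-0.1,0,0,0,0,0,130],[0,0,0,0,0,0,130],[0,0,0,0,0,0,130],[0,0,0,0,0,0,130]],
  ],
)

```text
clock: 17.1
tcp_pos: [0.5328, 0.1654, 0.194]
orientation: [0.0, 0.993, 0.122, 0.0]
wrist_force: [-0.5, 0.7, -0.2]
finger_gap: 0.0418
grip_force: 0.0
```

```bash
python3 - <<'E'
from h import *
s=env.get_state(); print(s["clock"],s["tcp_pos"],s["wrist_force"])
a=cam("wrist");b=cam("side")
print([(d["conf"],d["uv"]) for d in spotter.landmark_of("drift","wrist")])
uv=proj(a,[.5803,.178,.08]).astype(int); w=proj(b,[.5803,.178,.08]).astype(int);print(uv,w)
I=lambda c,q,h:cv2.resize(c["pixels"][max(0,q[1]-h):q[1]+h,q[0]-h:q[0]+h],(395,395),interpolation=cv2.INTER_CUBIC)
save({"pixels":np.hstack([I(a,uv,35),I(b,w,35)])},"w7.png")
for z in(.068,.073,.109): print(z,[proj(a,[.5803,.178,z]).round(1)],proj(b,[.5803,.178,z]).round(1))
E
```

```text
17.1 [0.53277448 0.16537007 0.19401386] [-0.45292674  0.69527635 -0.1610844 ]
[(0.56, [254.3, 122.1])]
[252 124] [247 148]
0.068 [array([252.5, 123.3])] [247.8 151.7]
0.073 [array([252.4, 123.8])] [247.7 150.4]
0.109 [array([252.3, 127.2])] [247.5 140.9]
```

View pics/w7.png

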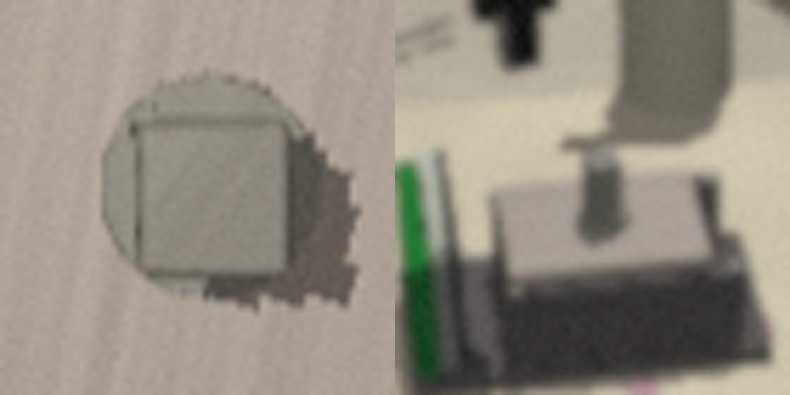

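The pin stands in the plate with the gripper clear of it, and any tilt is small. I'll take one last closer look from straight above to confirm the collar lies flat.

Call:
jog_arm(
  increments=[
    [[-0.034,0,0.05,0,0,0,130],[-0.034,0,0.05,0,0,0,130],[0,0,0.05,0,0,0,130],[0,0,0.05,0,0,0,130],[0,0,0,0,0,0,130],[0,0,0,0,0,0,130],[0,0,0,0,0,0,130]],
  ],
)

```text
clock: 17.95
tcp_pos: [0.5162, 0.1613, 0.1442]
orientation: [0.0, 0.993, 0.122, 0.0]
wrist_force: [-0.1, -0.7, -0.0]
finger_gap: 0.0417
grip_force: 0.0
```

```bash
python3 - <<'E'
from h import *
s=env.get_state(); a=cam("wrist"); print(s["tcp_pos"])
q=proj(a,[.5803,.178,.09]).astype(int); print(q)
cr=a["pixels"][q[1]-35:q[1]+35,q[0]-35:q[0]+35]
save({"pixels":cv2.resize(cr,(595,595),interpolation=cv2.INTER_CUBIC)},"w8.png")
ax=np.array(s["tcp_pos"]); Rt=q2R(s["orientation"]); P=np.array([.5803,.178,0])
for z,h in((.073,.015),(.109,.009)):
    print(z,[((proj(a,P+[0,0,z]+Rt@np.array(o)*h)-q+35)*8.5).round().tolist() for o in((0,0,0),(1,0,0),(-1,0,0),(0,1,0),(0,-1,0))])
E
```

```text
[0.51622493 0.16125325 0.14421334]
[252 100]
0.073 [[300.0, 302.0], [299.0, 81.0], [300.0, 514.0], [509.0, 302.0], [90.0, 302.0]]
0.109 [[298.0, 300.0], [298.0, 142.0], [298.0, 455.0], [449.0, 300.0], [147.0, 301.0]]
```

View pics/w8.png

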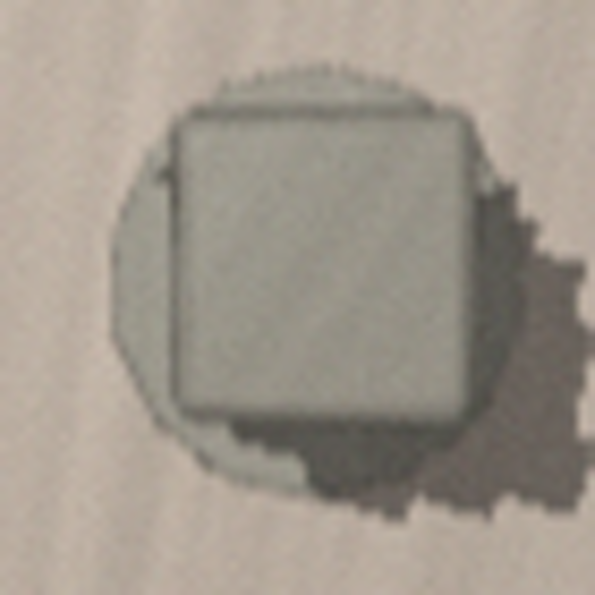

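In the last crop the collar centre is at (317,282) and the head centre at (325,264), against a predicted offset of about zero. The pin therefore leans roughly 1.5°, with the collar up slightly on the tool -x side. I'll press gently on the pin's head with closed fingertips, touching only the pin, to seat it flat.

Call:
jog_arm(
  increments=[
    [[0.066,-0.001,0,0,0,0,255],[0.066,-0.001,0,0,0,0,255],[0.066,-0.001,0,0,0,0,255],[0.066,0,0,0,0,0,255],[0,0,0,0,0,0,255],[0,0,0.04,0,0,0,255],[0,0,0.04,0,0,0,255],[0,0,0.03,0,0,0,255],[0,0,0.01,0,0,0,255],[0,0,0,0,0,0,255],[0,0,0,0,0,0,255],[0,0,0,0,0,0,255]],
  ],
  force=40,
)

```text
clock: 19.2
tcp_pos: [0.5797, 0.1779, 0.1142]
orientation: [0.0, 0.993, 0.122, 0.0]
wrist_force: [-0.4, -0.2, 0.1]
finger_gap: 0.0001
grip_force: 0.0
```

Call:
jog_arm(
  increments=[
    [[0,0,0.006,0,0,0,255],[0,0,0.006,0,0,0,255],[0,0,0.002,0,0,0,255],[0,0,0,0,0,0,255],[0,0,0,0,0,0,255]],
  ],
)

```text
clock: 19.7
tcp_pos: [0.5798, 0.178, 0.1109]
orientation: [-0.0, 0.993, 0.122, 0.001]
wrist_force: [-0.6, 1.2, 5.3]
finger_gap: 0.0002
grip_force: 2.7
```

Call:
jog_arm(
  increments=[
    [[0,0,0.003,0,0,0,255],[0,0,0.003,0,0,0,255],[0,0,0,0,0,0,255],[0,0,0,0,0,0,255]],
  ],
)

```text
clock: 20.1
tcp_pos: [0.5801, 0.1781, 0.1108]
orientation: [-0.0, 0.993, 0.122, 0.001]
wrist_force: [-2.7, -0.4, 12.7]
finger_gap: 0.0002
grip_force: 6.0
```

Call:
jog_arm(
  increments=[
    [[0,0,0.002,0,0,0,255],[-0.003,-0.002,0,0,0,0,255],[-0.003,-0.002,0,0,0,0,255],[0,0,0,0,0,0,255],[0,0,0,0,0,0,255]],
  ],
)

```text
clock: 20.6
tcp_pos: [0.5795, 0.1788, 0.1107]
orientation: [-0.0, 0.993, 0.122, 0.002]
wrist_force: [-0.8, 0.9, 12.8]
finger_gap: -0.0
grip_force: 6.1
```

The head top reads 0.1108 where 0.109 is expected. That could be incomplete seating or a height bias in the arm. I'll lift off and touch the bare table lightly to measure the bias.

Call:
jog_arm(
  increments=[
    [[0,0,-0.1,0,0,0,255],[0,0,-0.12,0,0,0,255],[-0.029,0.1164,0,0,0,0,255],[-0.029,0.1164,0,0,0,0,255],[-0.029,0.1164,0,0,0,0,255],[-0.029,0.1164,0,0,0,0,255],[-0.029,0.1164,0,0,0,0,255],[0,0,0.14,0,0,0,255],[0,0,0.14,0,0,0,255],[0,0,0.14,0,0,0,255],[0,0,0.12,0,0,0,255],[0,0,0.06,0,0,0,255],[0,0,0,0,0,0,255],[0,0,0,0,0,0,255],[0,0,0,0,0,0,255]],
  ],
)

```text
clock: 22.1
tcp_pos: [0.5788, 0.0285, 0.0145]
orientation: [0.0, 0.993, 0.122, 0.001]
wrist_force: [0.4, 0.0, 0.7]
finger_gap: 0.0001
grip_force: 0.0
```

Call:
jog_arm(
  increments=[
    [[0,0,0.024,0,0,0,255],[0,0,0.016,0,0,0,255],[0,0,0.012,0,0,0,255],[0,0,0.006,0,0,0,255],[0,0,0.003,0,0,0,255],[0,0,0,0,0,0,255],[0,0,0,0,0,0,255]],
  ],
)

```text
clock: 22.8
tcp_pos: [0.5779, 0.0285, 0.0]
orientation: [0.0, 0.993, 0.122, 0.0]
wrist_force: [-4.7, 0.1, 15.4]
finger_gap: 0.0001
grip_force: 7.7
```

The table touch reads 0.000, so there is no height bias. The pin really is about 1.5 mm short of fully seated. I'll regrip it and work it down gently by feel.

Call:
jog_arm(
  increments=[
    [[0,0,-0.16,0,0,0,130],[0,0,-0.16,0,0,0,130],[0,0,-0.16,0,0,0,130],[0,0,-0.16,0,0,0,130],[0.0308,-0.1155,0,0,0,0,130],[0.0308,-0.1155,0,0,0,0,130],[0.0308,-0.1155,0,0,0,0,130],[0.0308,-0.1155,0,0,0,0,130],[0.0308,-0.1155,0,0,0,0,130],[0,0,0,0,0,0,130],[0,0,0,0,0,0,130],[0,0,0,0,0,0,130]],
  ],
)

```text
clock: 24.0
tcp_pos: [0.5801, 0.1772, 0.1579]
orientation: [0.0, 0.993, 0.122, -0.0]
wrist_force: [-0.4, 1.1, -0.3]
finger_gap: 0.042
grip_force: 0.0
```

```bash
python3 - <<'E'
from h import *
s=env.get_state(); a=cam("wrist"); print(s["clock"],s["tcp_pos"])
# numeric: head-top square and collar ellipse from cut_out
for d in spotter.cut_out("drift","wrist")[:1]:
    m=d["region"].astype(np.uint8); ys,xs=np.nonzero(m); print(d["conf"],xs.min(),xs.max(),ys.min(),ys.max(),m.sum())
P=np.array([.5803,.178,0]);Rt=q2R(s["orientation"])
for z,h in((.068,.015),(.073,.015),(.109,.009)):
    print(z,[proj(a,P+[0,0,z]+Rt@np.array(o)*h).round(1).tolist() for o in((0,0,0),(1,0,0),(-1,0,0),(0,1,0),(0,-1,0))])
q=proj(a,P+[0,0,.109]).astype(int)
g=cv2.cvtColor(a["pixels"],cv2.COLOR_RGB2GRAY)
print(q); print(g[q[1]-28:q[1]+22,q[0]-4:q[0]+5].mean(1).round().astype(int).tolist())
E
```

```text
24.0 [0.580079   0.17722924 0.15786205]
0.66 234 275 176 227 1761
0.068 [[252.5, 196.1], [252.4, 175.5], [252.5, 216.1], [273.5, 196.1], [231.4, 196.1]]
0.073 [[252.4, 198.0], [252.4, 177.0], [252.5, 218.4], [273.9, 198.0], [230.9, 198.0]]
0.109 [[252.3, 214.8], [252.3, 200.3], [252.3, 229.0], [267.4, 214.8], [237.2, 214.8]]
[252 214]
[106, 76, 75, 76, 75, 77, 75, 77, 76, 74, 76, 78, 75, 85, 118, 139, 145, 145, 145, 145, 144, 145, 144, 144, 144, 144, 143, 143, 143, 142, 143, 142, 142, 138, 120, 94, 82, 82, 84, 81, 82, 79, 87, 96, 98, 97, 96, 97, 98, 97]
```

Call:
jog_arm(
  increments=[
    [[0,-0.003,0.08,0,0,0,130],[0,0,0.08,0,0,0,130],[0,0,0.08,0,0,0,130],[0,0,0.04,0,0,0,130],[0,0,0,0,0,0,130],[0,0,0,0,0,0,130],[0,0,0,0,0,0,255],[0,0,0,0,0,0,255],[0,0,0,0,0,0,255],[0,0,0,0,0,0,255],[0,0,0,0,0,0,255],[0,0,0,0,0,0,255]],
  ],
  force=60,
)

```text
clock: 25.3
tcp_pos: [0.5811, 0.1785, 0.0893]
orientation: [0.0, 0.993, 0.122, 0.001]
wrist_force: [0.1, -1.5, 6.3]
finger_gap: 0.0167
grip_force: 59.5
```

Call:
jog_arm(
  increments=[
    [[0,0,0.003,0,0,0,255],[-0.004,0,0,0,0,0,255],[-0.004,0,0,0,0,0,255],[0,0,0,0,0,0,255],[0,0,0,0,0,0,255]],
  ],
)

```text
clock: 25.8
tcp_pos: [0.5805, 0.1783, 0.0893]
orientation: [0.0, 0.993, 0.122, 0.003]
wrist_force: [1.9, -2.0, 6.5]
finger_gap: 0.0168
grip_force: 59.6
```

Call:
jog_arm(
  increments=[
    [[0,0,0,0,0.006,0,255],[0,0,0.002,0,0.006,0,255],[0,0,0,0,0,0,255],[0,0,0,0,0,0,255]],
  ],
)

```text
clock: 26.2
tcp_pos: [0.58, 0.1782, 0.0892]
orientation: [-0.002, 0.992, 0.122, 0.021]
wrist_force: [-0.3, -1.1, 10.0]
finger_gap: 0.0167
grip_force: 59.9
```

```bash
python3 -c "
from h import *
s=env.get_state(); print(s['tcp_pos'],s['orientation'],s['wrist_force'],s['ft_torque'])"
```

```text
[0.57997982 0.17823097 0.08922156] [-0.0020343   0.99229662  0.122019    0.02132242] [-0.2710119  -1.07709475  9.96309522] [-0.45986505 -0.14701323 -0.04453109]
```

The stop doesn't change with tilt. I'll level the pin, lift it slightly, read the free forces, then lower it again at a lateral position with no side load.

Call:
jog_arm(
  increments=[
    [[0,0,0,0,-0.006,0,255],[0,0,0,0,-0.006,0,255],[0,0,-0.012,0,0,0,255],[0,0,-0.012,0,0,0,255],[0,0,-0.006,0,0,0,255],[0,0,0,0,0,0,255],[0,0,0,0,0,0,255]],
  ],
)

```text
clock: 26.9
tcp_pos: [0.5797, 0.178, 0.0943]
orientation: [0.0, 0.993, 0.122, 0.002]
wrist_force: [5.7, -1.3, -2.6]
finger_gap: 0.0171
grip_force: 58.8
```

```bash
python3 -c "
from h import *
s=env.get_state(); print(s['tcp_pos'],s['orientation'],s['wrist_force'],s['ft_torque'])"
```

```text
[0.57969768 0.1780405  0.09434117] [2.90192970e-04 9.92539500e-01 1.21912171e-01 1.63716693e-03] [ 5.70891219 -1.32456623 -2.64030955] [-0.26504818 -1.34533047  0.02840836]
```

Call:
jog_arm(
  increments=[
    [[0.004,0.001,0,0,0,0,255],[0,0,0,0,0,0,255],[0,0,0,0,0,0,255]],
  ],
)

```text
clock: 27.2
tcp_pos: [0.5798, 0.1781, 0.0943]
orientation: [0.0, 0.993, 0.122, 0.001]
wrist_force: [6.4, -2.3, -2.9]
finger_gap: 0.0168
grip_force: 59.0
```

Call:
jog_arm(
  increments=[
    [[0.004,0.001,0,0,0,0,255],[0.004,0.001,0,0,0,0,255],[0,0,0,0,0,0,255],[0,0,0,0,0,0,255],[0,0,0,0,0,0,255]],
  ],
)

```text
clock: 27.7
tcp_pos: [0.5803, 0.1782, 0.0939]
orientation: [-0.0, 0.993, 0.122, -0.001]
wrist_force: [0.1, -0.5, -0.9]
finger_gap: 0.0168
grip_force: 59.0
```

```bash
python3 -c "
from h import *
s=env.get_state(); print(s['tcp_pos'],s['orientation'],s['wrist_force'],s['ft_torque'])"
```

```text
[0.58030404 0.17823416 0.09386448] [-5.11130106e-05  9.92506390e-01  1.22189956e-01 -8.23129191e-04] [ 0.14511052 -0.5187266  -0.93366328] [-0.16487633 -0.16698409  0.0266366 ]
```

Side load is gone now. Lowering again.

Call:
jog_arm(
  increments=[
    [[0,0,0.006,0,0,0,255],[0,0,0.006,0,0,0,255],[0,0,0.006,0,0,0,255],[0,0,0.004,0,0,0,255],[0,0,0.002,0,0,0,255],[0,0,0,0,0,0,255],[0,0,0,0,0,0,255]],
  ],
)

```text
clock: 28.4
tcp_pos: [0.581, 0.1784, 0.0893]
orientation: [-0.0, 0.993, 0.122, 0.0]
wrist_force: [-2.1, 0.1, 7.0]
finger_gap: 0.0167
grip_force: 60.1
```

```bash
python3 -c "
from h import *
s=env.get_state(); print(s['tcp_pos'],s['orientation'],s['wrist_force'],s['ft_torque'])"
```

```text
[0.5810205  0.1783592  0.08930033] [-1.15307150e-04  9.92509599e-01  1.22166401e-01  2.30555197e-04] [-2.08207897  0.08935829  6.95607573] [-0.06951578  0.69243067  0.0143528 ]
```

Call:
jog_arm(
  increments=[
    [[0,0,0,0,0.008,0,255],[0,0,0,0,0,0,255],[0,0,0,0,0,0,255]],
  ],
)

```text
clock: 28.7
tcp_pos: [0.5809, 0.1782, 0.0894]
orientation: [-0.002, 0.992, 0.122, 0.013]
wrist_force: [-3.6, -1.3, 6.9]
finger_gap: 0.0169
grip_force: 60.1
```

```bash
cat > st.py <<'E'
from h import *
s=env.get_state(); r=q2R(s['orientation']); print(s['tcp_pos'].round(5),(r[:,2]*57.3).round(2),s['wrist_force'].round(2),s['ft_torque'].round(3))
E
python3 st.py
```

```text
[0.58089 0.17822 0.08935] [  1.43   0.35 -57.28] [-3.56 -1.3   6.9 ] [-0.151  0.516  0.014]
```

Call:
jog_arm(
  increments=[
    [[0,0,0,0,0.008,0,255],[0,0,0,0,0,0,255],[0,0,0,0,0,0,255]],
  ],
)

```text
clock: 29.0
tcp_pos: [0.5802, 0.178, 0.0893]
orientation: [-0.003, 0.992, 0.122, 0.025]
wrist_force: [-4.4, -2.6, 8.1]
finger_gap: 0.0164
grip_force: 60.2
```

```bash
python3 st.py
```

```text
[0.58019 0.17805 0.08926] [  2.75   0.68 -57.23] [-4.41 -2.61  8.14] [-0.28   1.013 -0.005]
```

Call:
jog_arm(
  increments=[
    [[0,0,0,0,-0.016,0,255],[0,0,0,0.008,0,0,255],[0,0,0,0,0,0,255],[0,0,0,0,0,0,255]],
  ],
)

```text
clock: 29.4
tcp_pos: [0.5818, 0.1776, 0.0893]
orientation: [-0.012, 0.992, 0.122, -0.001]
wrist_force: [-2.0, -2.0, 7.1]
finger_gap: 0.0165
grip_force: 60.2
```

```bash
python3 st.py
```

```text
[0.58176 0.17756 0.08929] [ -0.26   1.4  -57.28] [-1.99 -1.96  7.1 ] [-0.59   0.478  0.082]
```

Call:
jog_arm(
  increments=[
    [[0,0,0,-0.016,0,0,255],[0,0,0,0,0,0,255],[0,0,0,0,0,0,255]],
  ],
)

```text
clock: 29.7
tcp_pos: [0.5816, 0.1786, 0.0893]
orientation: [0.012, 0.992, 0.122, 0.003]
wrist_force: [-1.2, -0.1, 6.6]
finger_gap: 0.0167
grip_force: 60.1
```

```bash
python3 st.py
```

```text
[0.58164 0.17861 0.08927] [  0.47  -1.34 -57.28] [-1.15 -0.05  6.58] [-0.031  0.386  0.002]
```

Call:
jog_arm(
  increments=[
    [[0,0,0,0.008,-0.01,0,255],[0,0,0,0,-0.01,0,255],[0,0,0,0,0,0,255],[0,0,0,0,0,0,255]],
  ],
)

```text
clock: 30.1
tcp_pos: [0.5827, 0.1784, 0.0891]
orientation: [0.003, 0.992, 0.122, -0.029]
wrist_force: [0.6, 0.2, 5.2]
finger_gap: 0.0165
grip_force: 59.9
```

```bash
python3 st.py
```

```text
[0.58265 0.17843 0.0891 ] [ -3.3   -0.79 -57.2 ] [0.56 0.15 5.2 ] [ 0.087 -0.224  0.001]
```

Call:
jog_arm(
  increments=[
    [[0,0,0,0,0.02,0,255],[0,0,0.006,0,0,0,255],[0,0,0,0,0,0,255],[0,0,0,0,0,0,255]],
  ],
)

```text
clock: 30.5
tcp_pos: [0.5827, 0.1785, 0.089]
orientation: [-0.0, 0.993, 0.122, 0.003]
wrist_force: [0.1, 0.3, 10.3]
finger_gap: 0.0162
grip_force: 60.9
```

```bash
python3 st.py; python3 - <<'E'
import cv2,numpy as np
im=cv2.imread("pics/w3.png"); cr=cv2.resize(im[:352,400:],(25,22),interpolation=cv2.INTER_AREA)
print(cv2.cvtColor(cr,cv2.COLOR_BGR2GRAY)[7:20,4:22])
s=cv2.imread("pics/s2.png"); print(cv2.cvtColor(s,cv2.COLOR_BGR2GRAY)[140:190:2,[226,235,245,255,265]].tolist())
E
```

```text
[0.58267 0.17849 0.08901] [  0.29   0.09 -57.3 ] [ 0.08  0.28 10.28] [ 0.004  0.276 -0.016]
[[173 169 126 112 123 142 189 191 191 191 192 192 188 156 129 160 176 173]
 [173 159 104 111 167 190 191 190 192 190 191 191 192 189 133 148 176 172]
 [172 144 101 119 185 179 171 171 175 185 191 190 190 191 137 142 170 171]
 [171 141 104 107 134  99  91  90 102 126 167 187 190 191 143 141 167 170]
 [170 141 109  81  64  56  53  52  57  60 104 158 187 192 155 145 168 168]
 [170 151 108  57  53  53  54  55  54  54  57 102 167 190 147 151 170 167]
 [170 161 121  63  57  54  54  53  55  53  54  61 135 172 138 158 172 167]
 [167 169 141  95  55  56  54  55  56  54  56  54  98 129 150 168 171 167]
 [167 171 165 133  86  55  53  55  54  58  85  80  92 140 163 172 169 167]
 [167 172 176 162 137 105  71  58  58  63  98 117 145 163 172 172 166 168]
 [166 173 174 171 166 151 135 123 121 127 142 153 163 174 174 170 166 166]
 [167 174 174 170 172 171 164 161 162 160 167 167 172 175 175 169 167 168]
 [167 174 172 172 172 171 169 172 173 170 174 170 172 173 175 169 167 166]]
[[199, 193, 181, 196, 199], [196, 195, 195, 193, 185], [197, 189, 179, 167, 165], [197, 166, 162, 165, 163], [194, 160, 161, 165, 165], [196, 163, 162, 164, 165], [196, 158, 163, 161, 165], [196, 161, 161, 162, 161], [192, 158, 163, 163, 160], [146, 154, 163, 156, 140], [95, 139, 135, 106, 81], [90, 99, 88, 76, 48], [89, 78, 63, 53, 51], [89, 52, 55, 51, 51], [90, 53, 50, 54, 51], [88, 49, 47, 49, 53], [85, 49, 52, 48, 52], [88, 50, 52, 49, 51], [86, 51, 54, 55, 56], [89, 55, 54, 66, 97], [74, 69, 88, 118, 181], [129, 132, 148, 162, 203], [196, 191, 198, 180, 202], [196, 202, 198, 196, 199], [198, 199, 195, 196, 199]]
```

Call:
jog_arm(
  increments=[
    [[0,0,-0.004,0,0,0,130],[0,0,0,0,0,0,130],[0,0,0,0,0,0,130],[0,0,0,0,0,0,130],[0,0,0,0,0,0,130],[0,0,-0.08,0,0,0,130],[0,0,-0.1,0,0,0,130],[0,0,0,0,0,0,255],[0,0,0,0,0,0,255],[0,0,0,0,0,0,255],[0,0,0,0,0,0,255],[0,0,0.04,0,0,0,255],[0,0,0.02,0,0,0,255],[0,0,0,0,0,0,255],[0,0,0,0,0,0,255]],
  ],
  force=40,
)

```text
clock: 32.0
tcp_pos: [0.5808, 0.1781, 0.1171]
orientation: [0.0, 0.993, 0.122, -0.001]
wrist_force: [0.3, -0.5, -0.3]
finger_gap: 0.0002
grip_force: 0.0
```

```bash
python3 st.py
```

```text
[0.58079 0.1781  0.11714] [-6.00e-02 -2.00e-02 -5.73e+01] [ 0.25 -0.46 -0.31] [-0.063 -0.037 -0.03 ]
```

Call:
jog_arm(
  increments=[
    [[0,0,0.012,0,0,0,255],[0,0,0.01,0,0,0,255],[0,0,0.006,0,0,0,255],[0,0,0.006,0,0,0,255],[0,0,0,0,0,0,255],[0,0,0,0,0,0,255],[0,0,0,0,0,0,255]],
  ],
)

```text
clock: 32.7
tcp_pos: [0.5818, 0.1782, 0.1109]
orientation: [0.0, 0.993, 0.122, 0.001]
wrist_force: [-2.0, -1.2, 7.4]
finger_gap: 0.0002
grip_force: 3.7
```

```bash
python3 st.py
```

```text
[0.58179 0.17824 0.11089] [ 1.30e-01  1.00e-02 -5.73e+01] [-2.04 -1.25  7.44] [-0.228  0.403  0.03 ]
```

Call:
jog_arm(
  increments=[
    [[0,0,0.004,0,0,0,255],[0,0,0.004,0,0,0,255],[0,0,0,0,0,0,255],[0,0,0,0,0,0,255]],
  ],
)

```text
clock: 33.1
tcp_pos: [0.5825, 0.1783, 0.1107]
orientation: [0.0, 0.993, 0.122, 0.002]
wrist_force: [-3.1, -0.9, 15.4]
finger_gap: 0.0002
grip_force: 7.8
```

```bash
python3 st.py
```

```text
[0.58249 0.17829 0.11066] [ 2.70e-01  2.00e-02 -5.73e+01] [-3.1  -0.92 15.42] [-0.25   0.806  0.056]
```

Pressing with 7 to 15 N gives the same height each time. To settle whether it's seated, I'll regrip, draw the pin out, and feel the plate top lightly with the pin's own tip. That gives the exact travel, and I can reinsert it straight through the now aligned plate.

Call:
jog_arm(
  increments=[
    [[0,0,-0.1,0,0,0,130],[0,0,-0.1,0,0,0,130],[0,0,0,0,0,0,130],[0,0,0,0,0,0,130],[0,0,0,0,0,0,130],[0,0,0.06,0,0,0,130],[0,0,0.08,0,0,0,130],[0,0,0.08,0,0,0,130],[0,0,0.06,0,0,0,130],[0,0,0,0,0,0,130],[0,0,0,0,0,0,130],[0,0,0,0,0,0,255],[0,0,0,0,0,0,255],[0,0,0,0,0,0,255],[0,0,0,0,0,0,255],[0,0,0,0,0,0,255],[0,0,0,0,0,0,255]],
  ],
  force=100,
)

```text
clock: 34.8
tcp_pos: [0.5818, 0.1783, 0.0884]
orientation: [0.0, 0.993, 0.122, 0.001]
wrist_force: [-0.9, -0.0, 5.3]
finger_gap: 0.0161
grip_force: 98.1
```

```bash
python3 st.py
```

```text
[0.58185 0.1783  0.08837] [ 1.10e-01  1.00e-02 -5.73e+01] [-0.91 -0.04  5.3 ] [-0.011  0.156  0.007]
```

Call:
jog_arm(
  increments=[
    [[0,0,-0.02,0,0,0,255],[0,0,-0.03,0,0,0,255],[0,0,-0.04,0,0,0,255],[0,0,-0.05,0,0,0,255],[0,0,-0.05,0,0,0,255],[0,0,-0.04,0,0,0,255],[0,0,-0.034,0,0,0,255],[0,0,0,0,0,0,255],[0,0,0,0,0,0,255],[0.026,0.006,0,0,0,0,255],[0.026,0.006,0,0,0,0,255],[0.026,0.006,0,0,0,0,255],[0,0,0,0,0,0,255],[0,0,0,0,0,0,255],[0,0,0,0,0,0,255]],
  ],
)

```text
clock: 36.3
tcp_pos: [0.6009, 0.1785, 0.153]
orientation: [0.0, 0.993, 0.122, -0.0]
wrist_force: [-0.1, 0.1, -1.4]
finger_gap: 0.0164
grip_force: 97.8
```

```bash
python3 st.py
```

```text
[0.6009  0.17848 0.153  ] [-4.00e-02 -1.00e-02 -5.73e+01] [-0.12  0.08 -1.36] [ 0.007 -0.024 -0.04 ]
```

Call:
jog_arm(
  increments=[
    [[0,0,0.008,0,0,0,255],[0,0,0.006,0,0,0,255],[0,0,0,0,0,0,255],[0,0,0.003,0,0,0,255],[0,0,0,0,0,0,255],[0,0,0,0,0,0,255]],
  ],
)

```text
clock: 36.9
tcp_pos: [0.6012, 0.1785, 0.1491]
orientation: [0.0, 0.993, 0.122, 0.0]
wrist_force: [-0.3, -0.2, -2.5]
finger_gap: 0.016
grip_force: 97.8
```

```bash
python3 st.py
```

```text
[0.60115 0.17854 0.14908] [ 1.00e-02 -1.00e-02 -5.73e+01] [-0.32 -0.2  -2.49] [ 0.009 -0.035  0.033]
```

Call:
jog_arm(
  increments=[
    [[0,0,0.003,0,0,0,255],[0,0,0.002,0,0,0,255],[0,0,0,0,0,0,255],[0,0,0,0,0,0,255]],
  ],
)

```text
clock: 37.3
tcp_pos: [0.6011, 0.1786, 0.1477]
orientation: [0.0, 0.993, 0.122, -0.0]
wrist_force: [0.8, -0.4, -1.2]
finger_gap: 0.0163
grip_force: 97.8
```

```bash
python3 st.py
```

```text
[0.6011  0.17855 0.14774] [-0.00e+00 -1.00e-02 -5.73e+01] [ 0.82 -0.39 -1.2 ] [0.001 0.021 0.012]
```

Call:
jog_arm(
  increments=[
    [[0,0,0.002,0,0,0,255],[0,0,0.002,0,0,0,255],[0,0,0.002,0,0,0,255],[0,0,0,0,0,0,255],[0,0,0,0,0,0,255]],
  ],
)

```text
clock: 37.8
tcp_pos: [0.6013, 0.1786, 0.1465]
orientation: [0.0, 0.993, 0.122, 0.0]
wrist_force: [-0.0, -0.1, 0.9]
finger_gap: 0.0157
grip_force: 98.0
```

```bash
python3 st.py
```

```text
[0.60125 0.17857 0.1465 ] [ 2.00e-02 -0.00e+00 -5.73e+01] [-0.04 -0.06  0.94] [0.02  0.092 0.003]
```

The plate top is at TCP 0.1466, so full seating would be at 0.0866. The pin had stopped at 0.0884, 1.8 mm high. I'll look down the now aligned holes with the wrist camera, using numbers only, to see what blocks it.

Call:
jog_arm(
  increments=[
    [[0,0,-0.05,0,0,0,255],[0,0,-0.054,0,0,0,255],[-0.086,-0.004,0,0,0,0,255],[-0.086,-0.004,0,0,0,0,255],[-0.086,-0.004,0,0,0,0,255],[-0.086,-0.005,0,0,0,0,255],[0,0,0,0,0,0,255],[0,0,0,0,0,0,255],[0,0,0,0,0,0,255],[0,0,0,0,0,0,255]],
  ],
)

```text
clock: 38.8
tcp_pos: [0.5176, 0.162, 0.1724]
orientation: [0.0, 0.993, 0.122, 0.0]
wrist_force: [-0.9, -0.4, -0.9]
finger_gap: 0.0158
grip_force: 98.0
```

```bash
python3 st.py; python3 - <<'E'
from fit import *
s=env.get_state(); c=cam("wrist"); np.save("last.npy",c["pixels"])
P=np.array([.5808,.178]); q=proj(c,[*P,.068]).round().astype(int); print("pred",q)
g=cv2.cvtColor(c["pixels"],cv2.COLOR_RGB2GRAY)
print("\n".join(" ".join("%3d"%v for v in r) for r in g[q[1]-17:q[1]+17,q[0]-17:q[0]+17]))
p,b,f=fit(c,P); print("plate",p.round(4),"bush",b.round(4),((b-p)*1e3).round(2),f)
# pin tilt: apex of the pin tip
Rt=q2R(s["orientation"]); t=np.array(s["tcp_pos"])
print("tip far edge pred",proj(c,t+Rt@[.0035,0,.0786]),"collar far",proj(c,t+Rt@[.015,0,.0186]))
u,v=proj(c,t+Rt@[.0035,0,.0786]).round().astype(int); print(g[v-8:v+14,u-10:u+11:2])
E
```

```text
[0.51761 0.16197 0.17245] [ 5.00e-02  0.00e+00 -5.73e+01] [-0.95 -0.39 -0.88] [-0.006 -0.031 -0.023]
pred [253 102]
185 184 180 177 178 174 173 173 173 179 183 183 178 178 181 181 176 175 176 175 175 173 181 178 181 174 178 178 178 176 177 177 179 176
184 183 180 177 175 172 174 172 174 177 184 181 183 174 181 182 178 172 172 167 168 175 180 183 178 176 177 183 179 175 181 176 177 178
182 183 177 178 173 174 175 172 171 180 184 181 175 164 161 154 151 145 147 143 144 154 165 173 177 176 177 182 178 177 179 177 178 179
184 185 181 177 175 174 171 176 175 178 180 167 148 125 133 122 122 125 122 122 128 127 135 150 159 168 178 180 176 177 176 178 179 178
185 182 178 173 176 169 173 173 178 171 154 134 113 102 108 107 109 103 107 103 112 109 117 126 136 152 166 178 176 180 176 175 180 182
182 182 177 177 176 172 173 174 162 143 126 113 105  98  93  90  81  70  74  78  85  86 101 118 120 137 141 160 170 177 177 179 180 177
184 180 179 174 174 170 174 159 136 122 119 100  87  71  70  66  60  59  58  62  67  69  78 100 111 130 133 134 155 179 178 177 179 178
184 181 176 175 170 176 163 133 
[... 4131 characters left out ...]
  14   9   5   8  24  17  33  42  74  78]
 [  8  16  11   9   5   5  12  13  13  30  44]
 [ 16  13  15  14  12   4   5   0   4   7  13]
 [  9  11   9   5  16   9   8  17  12  12   5]
 [  4  13   2   4  19  23  22  14  12  13  13]
 [  9  15  13  15  30  51  49  15  17   9  23]
 [ 15  12  12  19  59  63  67  48  14  12  21]
 [ 18  16  16  39  68  67  60  66  19   9  21]
 [  6  18   5  57  70  64  63  58  30  21  14]
 [ 14  21  20  67  71  65  63  59  49  18  10]
 [ 18   1  35  73  68  67  62  63  57   1  15]
 [ 18   6  62  70  65  65  63  59  59  30  17]
 [ 17  18  70  66  62  64  60  64  63  47  11]
 [ 13  32  73  66  66  71  68  60  65  59  15]
 [ 38  54  74  66  81  87  78  72  66  67  35]]
```

The holes are concentric to within 0.1 mm. The tip, however, sits at wrist row 200 against a predicted 196, so the pin has rotated in the pads by a few degrees. Its shank then jams at the tilt limit. I'll measure that tilt, then correct it with the wrist and reinsert.

```bash
python3 - <<'E'
from h import *
s=env.get_state(); c=cam("wrist"); g=cv2.cvtColor(c["pixels"],cv2.COLOR_RGB2GRAY)
Rt=q2R(s["orientation"]); t=np.array(s["tcp_pos"])
print("col 253 rows 194..300:",g[194:300,252:255].mean(1).round().astype(int).tolist())
G=np.array([0,0,-.019])
for f in (0,1,2,3,4,5):
    Q=R.from_rotvec([0,-np.radians(f),0]).as_matrix()
    o=[proj(c,t+Rt@(G+Q@(np.array(p)-G)))[1].round(1) for p in ([.0035,0,.0786],[.015,0,.0186],[.015,0,.0136],[.009,0,-.0224],[-.009,0,-.0224])]
    print(f,"tipfar,collarfar bot/top,headtop far/near",o)
E
```

```text
col 253 rows 194..300: [45, 17, 14, 12, 15, 18, 53, 65, 69, 63, 67, 63, 64, 63, 69, 85, 123, 150, 147, 147, 147, 146, 148, 145, 146, 145, 148, 147, 122, 84, 72, 71, 72, 74, 73, 71, 74, 71, 72, 73, 73, 72, 72, 73, 75, 72, 72, 73, 73, 72, 73, 74, 74, 72, 72, 73, 74, 76, 79, 81, 81, 83, 84, 83, 84, 83, 84, 83, 81, 80, 80, 81, 81, 81, 82, 78, 81, 81, 79, 81, 81, 84, 84, 81, 85, 81, 82, 83, 82, 81, 81, 81, 80, 81, 81, 81, 80, 116, 177, 205, 207, 205, 204, 206, 209, 210]
0 tipfar,collarfar bot/top,headtop far/near [np.float64(196.2), np.float64(206.8), np.float64(209.9), np.float64(253.7), np.float64(295.2)]
1 tipfar,collarfar bot/top,headtop far/near [np.float64(198.6), np.float64(207.9), np.float64(210.8), np.float64(253.4), np.float64(295.3)]
2 tipfar,collarfar bot/top,headtop far/near [np.float64(201.0), np.float64(209.0), np.float64(211.8), np.float64(253.1), np.float64(295.3)]
3 tipfar,collarfar bot/top,headtop far/near [np.float64(203.4), np.float64(210.1), np.float64(212.8), np.float64(252.8), np.float64(295.4)]
4 tipfar,collarfar bot/top,headtop far/near [np.float64(205.9), np.float64(211.2), np.float64(213.8), np.float64(252.5), np.float64(295.5)]
5 tipfar,collarfar bot/top,headtop far/near [np.float64(208.3), np.float64(212.4), np.float64(214.8), np.float64(252.2), np.float64(295.5)]
```

The tilt in the grip is about 3°, with the tip toward tool -x. I'll go over the hole, turn +3° about tool y, and lower vertically.

Call:
jog_arm(
  increments=[
    [[0.0654,0,0,0,0,0,255],[0.0654,0,0,0,0,0,255],[0.0654,0,0,0,0,0,255],[0.0654,0,0,0,0,0,255],[0,0,0,0,0.0085,0,255],[0,0,0,0,0.0085,0,255],[0,0,0,0,0,0,255],[0,0,0,0,0,0,255],[0,0,0,0,0,0,255],[-0.0022,0,0.042,0,0,0,255],[-0.0022,0,0.042,0,0,0,255],[-0.0022,0,0.042,0,0,0,255],[-0.0022,0,0.042,0,0,0,255],[0,0,0,0,0,0,255],[0,0,0,0,0,0,255]],
  ],
)

```text
clock: 40.4
tcp_pos: [0.5798, 0.1776, 0.1296]
orientation: [-0.003, 0.992, 0.122, 0.026]
wrist_force: [0.7, 0.7, -1.3]
finger_gap: 0.0159
grip_force: 97.9
```

```bash
python3 st.py
```

```text
[0.57982 0.17762 0.12961] [  2.9    0.72 -57.22] [ 0.74  0.72 -1.35] [-0.021  0.034 -0.039]
```

Call:
jog_arm(
  increments=[
    [[-0.0012,0,0.024,0,0,0,255],[-0.0012,0,0.024,0,0,0,255],[-0.001,0,0.02,0,0,0,255],[-0.0006,0,0.012,0,0,0,255],[0,0,0,0,0,0,255],[0,0,0,0,0,0,255]],
  ],
)

```text
clock: 41.0
tcp_pos: [0.5802, 0.1777, 0.1102]
orientation: [-0.003, 0.992, 0.122, 0.026]
wrist_force: [0.6, -0.5, -1.1]
finger_gap: 0.0158
grip_force: 97.9
```

```bash
python3 st.py
```

```text
[0.58023 0.17769 0.11016] [  2.96   0.73 -57.22] [ 0.61 -0.51 -1.05] [ 0.025  0.07  -0.05 ]
```

Still free. Continuing to about 4 mm above seating.

Call:
jog_arm(
  increments=[
    [[-0.0008,0,0.016,0,0,0,255],[-0.0008,0,0.016,0,0,0,255],[-0.0008,0,0.016,0,0,0,255],[-0.0008,0,0.016,0,0,0,255],[-0.0006,0,0.012,0,0,0,255],[0,0,0,0,0,0,255],[0,0,0,0,0,0,255]],
  ],
)

```text
clock: 41.7
tcp_pos: [0.5803, 0.1777, 0.0911]
orientation: [-0.003, 0.992, 0.122, 0.026]
wrist_force: [-0.9, -1.1, -1.3]
finger_gap: 0.0159
grip_force: 97.9
```

```bash
python3 st.py
```

```text
[0.58029 0.1777  0.09105] [  2.96   0.73 -57.22] [-0.86 -1.1  -1.31] [-0.088  0.189 -0.032]
```

Call:
jog_arm(
  increments=[
    [[-0.0004,0,0.008,0,0,0,255],[-0.0002,0,0.004,0,0,0,255],[-0.0002,0,0.004,0,0,0,255],[-0.0001,0,0.003,0,0,0,255],[0,0,0,0,0,0,255],[0,0,0,0,0,0,255]],
  ],
)

```text
clock: 42.3
tcp_pos: [0.5806, 0.1778, 0.0883]
orientation: [-0.003, 0.992, 0.122, 0.027]
wrist_force: [-3.6, -1.5, 9.6]
finger_gap: 0.016
grip_force: 99.7
```

```bash
python3 st.py
```

```text
[0.58057 0.17775 0.08831] [  3.06   0.74 -57.21] [-3.6  -1.51  9.56] [-0.254  1.005 -0.049]
```

Call:
jog_arm(
  increments=[
    [[-0.003,0.001,0,0,0,0,255],[0,0,0.003,0,0,0,255],[0,0,0.003,0,0,0,255],[0,0,0,0,0,0,255],[0,0,0,0,0,0,255]],
  ],
)

```text
clock: 42.8
tcp_pos: [0.5806, 0.1777, 0.0881]
orientation: [-0.003, 0.992, 0.122, 0.028]
wrist_force: [-5.6, -1.1, 16.4]
finger_gap: 0.0156
grip_force: 100.6
```

```bash
python3 st.py
```

```text
[0.58061 0.17769 0.08813] [  3.17   0.79 -57.21] [-5.6  -1.13 16.43] [-0.144  1.351  0.027]
```

Call:
jog_arm(
  increments=[
    [[0,0,-0.004,0,0.01,0,255],[0,0,0,0,0,0,255],[0,0,0,0,0,0,255]],
  ],
)

```text
clock: 43.1
tcp_pos: [0.5794, 0.1774, 0.0882]
orientation: [-0.005, 0.992, 0.122, 0.043]
wrist_force: [-6.7, -1.5, 13.2]
finger_gap: 0.016
grip_force: 99.9
```

```bash
python3 st.py
```

```text
[0.57945 0.17741 0.08816] [  4.8    1.19 -57.09] [-6.7  -1.45 13.21] [-0.206  1.391  0.033]
```

Call:
jog_arm(
  increments=[
    [[0,0,0,0,0.01,0,255],[0,0,0,0,0,0,255],[0,0,0,0,0,0,255]],
  ],
)

```text
clock: 43.4
tcp_pos: [0.5783, 0.1771, 0.0879]
orientation: [-0.007, 0.991, 0.122, 0.057]
wrist_force: [-9.9, -2.7, 14.6]
finger_gap: 0.0158
grip_force: 100.3
```

```bash
python3 st.py
```

```text
[0.57834 0.17714 0.08792] [  6.43   1.59 -56.92] [-9.88 -2.67 14.57] [-0.418  1.903 -0.024]
```

The stop stays at the same height for every tilt, position and push up to 16 N, so the pin has bottomed out and more force would be wrong. I'll bring the pin upright, relax the load, and let go.

Call:
jog_arm(
  increments=[
    [[0,0,0,0,-0.01,0,255],[0,0,-0.004,0,-0.01,0,255],[0,0,-0.003,0,0,0,255],[0,0,0,0,0,0,255],[0,0,0,0,0,0,255]],
  ],
)

```text
clock: 43.9
tcp_pos: [0.5803, 0.1775, 0.0884]
orientation: [-0.003, 0.992, 0.122, 0.028]
wrist_force: [-0.5, -0.9, 5.4]
finger_gap: 0.0158
grip_force: 98.6
```

```bash
python3 st.py; python3 - <<'E'
from h import *
# base thickness from the saved first side view: dark front-face band under the lit base top
s=cv2.cvtColor(cv2.imread("pics/s2.png"),cv2.COLOR_BGR2GRAY)
for u in (219,222,224,226,228,230): print(u,s[150:190,u].tolist())
c=cam("side")
for x in (.49,.50,.51):
  for z in (0,.006,.010,.068): print(x,z,proj(c,[x,.135,z]).round(1))
E
```

```text
[0.58027 0.1775  0.0884 ] [  3.11   0.77 -57.21] [-0.51 -0.93  5.45] [0.095 0.269 0.017]
219 [164, 166, 166, 166, 165, 161, 152, 136, 115, 101, 88, 76, 71, 73, 73, 70, 67, 67, 63, 62, 63, 66, 62, 61, 61, 63, 59, 60, 57, 53, 50, 51, 66, 87, 103, 115, 145, 180, 197, 200]
222 [147, 135, 130, 123, 120, 114, 100, 84, 67, 60, 53, 55, 53, 53, 51, 54, 56, 60, 60, 63, 64, 66, 67, 70, 70, 71, 71, 68, 63, 57, 57, 57, 81, 110, 134, 151, 176, 194, 199, 199]
224 [191, 192, 192, 190, 191, 189, 181, 166, 138, 104, 83, 79, 77, 79, 78, 73, 76, 77, 72, 71, 67, 66, 62, 62, 60, 61, 61, 65, 68, 75, 71, 74, 118, 161, 185, 192, 194, 199, 201, 201]
226 [196, 195, 196, 198, 196, 198, 192, 180, 146, 112, 95, 87, 90, 88, 89, 90, 89, 90, 90, 90, 88, 90, 85, 90, 88, 88, 86, 88, 89, 84, 74, 83, 129, 177, 196, 197, 196, 197, 198, 199]
228 [171, 172, 172, 175, 174, 178, 177, 161, 129, 96, 81, 77, 70, 70, 76, 85, 88, 92, 91, 89, 90, 90, 90, 91, 91, 92, 91, 88, 89, 85, 71, 83, 132, 179, 200, 200, 200, 199, 198, 198]
230 [79, 76, 71, 76, 77, 80, 78, 73, 68, 60, 56, 53, 56, 58, 72, 77, 82, 84, 86, 90, 87, 91, 88, 90, 90, 88, 83, 86, 84, 75, 66, 83, 131, 175, 193, 199, 203, 200, 197, 201]
0.49 0 [220.5 179.3]
0.49 0.006 [220.4 177.8]
0.49 0.01 [220.3 176.9]
0.49 0.068 [219.2 162.2]
0.5 0 [223.7 179.1]
0.5 0.006 [223.6 177.6]
0.5 0.01 [223.6 176.6]
0.5 0.068 [222.5 162. ]
0.51 0 [226.9 178.8]
0.51 0.006 [226.8 177.4]
0.51 0.01 [226.8 176.4]
0.51 0.068 [225.8 161.8]
```

Call:
jog_arm(
  increments=[
    [[-0.001,0,0.004,0,0,0,255],[-0.001,0,0.004,0,0,0,255],[-0.001,0,0.003,0,0,0,255],[0,0,0,0,0,0,255],[0,0,0,0,0,0,255],[0,0,0,0,0,0,255]],
  ],
)

```text
clock: 44.55
tcp_pos: [0.5805, 0.1775, 0.0881]
orientation: [-0.003, 0.992, 0.122, 0.029]
wrist_force: [-4.1, 0.2, 16.7]
finger_gap: 0.0159
grip_force: 100.8
```

```bash
python3 st.py
```

```text
[0.58049 0.17754 0.08809] [  3.29   0.8  -57.2 ] [-4.15  0.19 16.66] [-0.054  1.069  0.035]
```

Call:
jog_arm(
  increments=[
    [[0,0,0.002,0,0,0.015,255],[0,0,0,0,0,-0.03,255],[0,0,0,0,0,0.03,255],[0,0,0,0,0,-0.03,255],[0,0,0,0,0,0.015,255],[0,0,0,0,0,0,255],[0,0,0,0,0,0,255]],
  ],
)

```text
clock: 45.25
tcp_pos: [0.5806, 0.1776, 0.088]
orientation: [-0.003, 0.992, 0.122, 0.03]
wrist_force: [-5.7, -0.4, 20.0]
finger_gap: 0.0161
grip_force: 100.9
```

```bash
python3 st.py
```

```text
[0.58055 0.17756 0.08803] [  3.31   0.8  -57.2 ] [-5.65 -0.41 20.04] [-0.07   1.198 -0.019]
```

The pin doesn't move at 20 N even with a small twist, so it's at its hard stop. Releasing it and withdrawing.

Call:
jog_arm(
  increments=[
    [[0.001,0,-0.006,0,0,0,255],[0.001,0,-0.006,0,0,0,255],[0,0,0,0,0,0,255],[0,0,0,0,0,0,130],[0,0,0,0,0,0,130],[0,0,0,0,0,0,130],[0,0,0,0,0,0,130],[0,0,0,0,0,0,130],[0.001,0,-0.04,0,0,0,130],[0.004,0,-0.08,0,0,0,130],[0.006,0,-0.12,0,0,0,130],[0,0,-0.08,0,-0.017,0,130],[0,0,-0.06,0,0,0,130],[-0.1,0,0,0,0,0,130],[-0.16,0,0.06,0,0,0,130],[0,0,0.08,0,0,0,130],[0,0,0,0,0,0,130],[0,0,0,0,0,0,130],[0,0,0,0,0,0,130]],
  ],
)

```text
clock: 47.15
tcp_pos: [0.5166, 0.1614, 0.1489]
orientation: [0.0, 0.993, 0.122, 0.001]
wrist_force: [0.0, -0.5, -0.2]
finger_gap: 0.0415
grip_force: 0.0
```

```bash
python3 st.py; cat > tilt.py <<'E'
from h import *
from scipy.optimize import least_squares
s=env.get_state(); c=cam("wrist"); g=cv2.GaussianBlur(cv2.cvtColor(c["pixels"],cv2.COLOR_RGB2GRAY),(3,3),0).astype(float)
Rt=q2R(s["orientation"]); q=proj(c,[.5806,.178,.109]).round().astype(int); print(q)
r=g[q[1]-4:q[1]+5].mean(0); k=g[:,q[0]-4:q[0]+5].mean(1)
print("row",q[0]-40,r[q[0]-40:q[0]+41].astype(int).tolist()); print("col",q[1]-40,k[q[1]-40:q[1]+41].astype(int).tolist())
for z,h in((.068,.015),(.073,.015),(.109,.009)):
    print(z,[proj(c,np.array([.5806,.178,z])+Rt@np.array(o)*h).round(1).tolist() for o in((1,0,0),(-1,0,0),(0,1,0),(0,-1,0))])
E
python3 tilt.py
```

```text
[0.51655 0.16136 0.14885] [ 1.60e-01  2.00e-02 -5.73e+01] [ 0.04 -0.53 -0.25] [-0.002  0.002  0.001]
[252 101]
row 212 [178, 177, 176, 174, 174, 174, 174, 175, 176, 177, 177, 177, 176, 175, 175, 176, 177, 168, 151, 144, 145, 145, 145, 139, 131, 135, 144, 148, 148, 147, 146, 145, 145, 144, 144, 145, 145, 144, 143, 142, 141, 141, 141, 142, 142, 143, 143, 143, 143, 142, 141, 141, 142, 142, 142, 139, 128, 107, 87, 82, 84, 85, 85, 84, 86, 93, 101, 110, 123, 138, 150, 161, 170, 172, 174, 174, 173, 173, 173, 173, 173]
col 61 [176, 176, 176, 176, 176, 176, 176, 176, 176, 176, 175, 175, 175, 175, 174, 168, 157, 149, 148, 149, 149, 149, 148, 149, 147, 139, 134, 137, 143, 146, 147, 146, 145, 145, 145, 144, 144, 144, 143, 142, 142, 142, 142, 142, 142, 141, 141, 141, 141, 141, 141, 141, 141, 141, 141, 140, 140, 141, 139, 132, 116, 95, 83, 85, 101, 124, 144, 150, 152, 159, 168, 172, 171, 171, 171, 171, 172, 172, 171, 171, 170]
0.068 [[252.3, 76.1], [252.4, 124.8], [275.9, 100.9], [228.8, 100.9]]
0.073 [[252.3, 75.5], [252.4, 125.3], [276.4, 100.8], [228.3, 100.9]]
0.109 [[252.1, 82.5], [252.2, 118.3], [269.5, 100.6], [234.9, 100.6]]
```

The pin now stands upright to within 1°. One light touch on its head with closed fingertips will check whether it dropped after release.

Call:
jog_arm(
  increments=[
    [[0.066,0,0,0,0,0,255],[0.066,0,0,0,0,0,255],[0.066,0,0,0,0,0,255],[0.066,0,0,0,0,0,255],[0,0,0,0,0,0,255],[0,0,0.05,0,0,0,255],[0,0,0.04,0,0,0,255],[0,0,0.03,0,0,0,255],[0,0,0.02,0,0,0,255],[0,0,0.012,0,0,0,255],[0,0,0.006,0,0,0,255],[0,0,0,0,0,0,255],[0,0,0,0,0,0,255],[0,0,0,0,0,0,255]],
  ],
  force=30,
)

```text
clock: 48.6
tcp_pos: [0.5797, 0.1773, 0.1106]
orientation: [-0.0, 0.993, 0.122, 0.002]
wrist_force: [-1.8, -0.4, 13.9]
finger_gap: 0.0
grip_force: 6.5
```

```bash
python3 st.py
```

```text
[0.57975 0.17728 0.11062] [ 2.20e-01  3.00e-02 -5.73e+01] [-1.8  -0.4  13.86] [-0.104  0.54  -0.08 ]
```

The head is at the same height under 14 N, upright and on a hard stop. Backing off and handing in.

Call:
jog_arm(
  increments=[
    [[0,0,-0.06,0,0,0,255],[0,0,-0.12,0,0,0,255],[0,0,-0.12,0,0,0,255],[0,0,-0.12,0,0,0,255],[0,0,0,0,0,0,130],[0,0,0,0,0,0,130],[0,0,0,0,0,0,130]],
  ],
)

```text
clock: 49.3
tcp_pos: [0.578, 0.177, 0.2116]
orientation: [0.0, 0.993, 0.122, -0.001]
wrist_force: [0.2, 0.7, 0.7]
finger_gap: 0.0416
grip_force: 0.0
```

```bash
python3 st.py; python3 -c "
from h import *
print(ticket.hand_in())"
```

```text
[0.57802 0.17698 0.2116 ] [-1.10e-01 -2.00e-02 -5.73e+01] [0.23 0.67 0.7 ] [-0.001 -0.024  0.033]
the job is handed in; nothing more can be done
None
```

I handed the job in at 49 s: the pin is through both holes, the plate is in line to about 0.1 mm, and the pin stands upright and released, but by my measurements its collar stopped about 1.8 mm short of flat on the plate, on a hard stop I couldn't explain and didn't push past 20 N.

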